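# Key the pan ring onto the gas stove

## Robot

A 6-joint arm with a two-finger parallel gripper is mounted at the origin on the work surface. World frame = base frame: x ahead of the robot, y to its left, z up, the work surface at z = 0. Lengths are in m, angles in rad, forces in N, time in s.
With the tool pointing down it reaches from about 0.35 to 0.725 m from the base axis. Payload 4.3 kg.
Tool frame: the origin (TCP) lies where the fingers leave the gripper's body, on its centre line; the fingertips stand 73 mm ahead of it and the grasp point (between the pads) lies 54 mm ahead of it; z points along the fingers, y is the direction in which the jaws open and shut (so a half turn about z gives the same grasp; the last joint's range is limited). The gripper opens to 85 mm and grips with 20 to 120 N. Pads are 22 mm wide; open, the fingers measure 114 mm over their backs; the gripper's body (76 mm by 85 mm) begins 54 mm behind the grasp point. The pads swing forward as they close: fully open they stand 13 mm farther back than shut.
Start: joints at [1.134, 0.377, 0.081, 1.274, 0, 1.46], TCP at [0.185, 0.545, 0.304] pointing down, gripper open.
Joint ranges: [-2.72, 2.72], [-0.84, 1.66], [-1.02, 1.22], [-1.77, 2.12], [-1.37, 1.28], [-3.14, 3.14]. Speed limits (rad/s): [2.57, 2.57, 3.14, 3.14, 3.14, 3.14].

## Interface

Orientations are given as [roll, pitch, yaw] about the fixed x, y, z axes, in that order (R = Rz(yaw) Ry(pitch) Rx(roll)).
In Python, from station import monitor, camera, robot gives the robot as it stands.
- The arm moves only by the tool arm_command, never from a script. Its argument "series" is one flat list of numbers, 5 for each row, row after row: the shift along the tool's x, y, z in m, then the turn about the tool's z in rad, then the opening, from 0 (shut) to 1 (fully open). A call has exactly 8 rows; each row shifts and turns the commanded pose from where the row before left it, along the tool's axes as they then stand; what a row does not reach is not made up. A row lasts 1/8 s, in which the tool goes at most 62.5 mm and 10.7 degrees, less where a joint would pass 70% of its speed; a pose out of reach is approached as far as the arm can. A call with a gripper value outside its range is refused whole. The fingers move at their own pace and stop on an object; "squeeze" is the grip in N (left out, the last holds). Time passes only in rows, so rows that do not move let the fingers close, or fill a call up. It gives the time, the measured TCP pose, the force and the opening at its end, in the units of the state.
- monitor.sense(): the state, without advancing time (a new reading comes with each control period).
- camera(name): name is "scene" or "top" or "wrist"; returns a dict with "img" (384x512x3 uint8, red, green, blue), "fx", "fy", "cx", "cy" (pixels), "rvec" (rotation vector, rad) and "tvec" (3), from world to camera coordinates, as OpenCV has them. Camera axes: x right, y down, z forward; pixel columns grow to the right and rows downward; lengths in m; the calibration is good to about 2 mm. A picture is of the moment at which its call begins. There is no depth.
- robot.sign_off(): hands the job in, once; it reports no verdict.
The state is a dict: "time_s": time; "joint_pos": joint angles; "qvel": joint speeds; "joint_efforts": joint torques, N m; "tool_pos": TCP position; "orientation": TCP orientation; "contact_force": force on the tool from outside, world axes, zero at the start; "moment": the same for the moment, N m; "width": finger opening in m.
Only numpy, scipy, OpenCV 4.12 (cv2) and the standard library are available. Lean on these libraries where they do the work, as an engineer would, in place of code of your own. Each camera call takes 0.05 s, during which the arm holds its last target. There are 200 camera calls.

## Task

The black pan ring of the gas stove has been put back out of line after cleaning, so its rim is riding up on the brass locating pin. With a fingertip push the ring round, without lifting it, until the notch in its rim meets the pin, then press the ring down past the spring catch until it lies flat on the hob all round. Leave the bottles and the thermometer where they are.

Things in the scene. Friction and masses are not known exactly. Their poses are not given: they have to be found in the camera images.
- stove: fixed table-top gas stove, green sides, 360 x 360 mm; origin on the bench under its middle, front with the gas tap towards its -x, z up. Flat steel hob plate at height 105 mm with an 8 mm high, 8 mm wide spill rim round its edge.
- burner (a point): middle of the stove, at the level of the hob plate, on the axis of the round burner that the ring turns about. The burner stands in the ring's hole: radius 40 mm up to 16 mm above the hob plate, then a black cap of radius 36 mm up to 25 mm.
- pin (a point): foot of the upright brass locating pin, on the hob plate, 100 mm from the burner axis towards the stove's +y. Pin 12 mm diameter, 16 mm tall, tapering to 8 mm at its top. Outside it, 109 to 139 mm from the burner axis, a screwed brass foot plate (22 mm wide, 3 mm thick, screw head 6 mm high) shows from above where the pin is.
- catch (a point): spring catch at the pin, 8 mm above the hob plate: a steel ball sticks out 3.5 mm from each side of the pin. When the notch meets the pin the rim drops 5 mm onto the balls (underside about 11 mm above the hob) and can turn no farther; a press of about 10 to 15 N on the plate near the notch then snaps it past the balls, flat onto the hob.
- pan_ring: loose black steel pan ring, about 0.55 kg: plate 5 mm thick, 210 mm diameter, 85 mm hole (2.5 mm play round the burner), four upright arms. Origin: centre of its underside; z up; notch towards its own +y. At the start the rim rests on the pin top at one side and on the hob opposite, centre about 8 mm above the hob. It turns about the burner when an arm is pushed sideways with a few N (up to 15 N in passing); smooth enamel.
- arm0 (a point): middle of the top edge of a pan arm, 45 degrees clockwise (seen from above) of the notch, at the ring's +x +y. The arm is an upright radial bar on the ring plate, 8 mm thick, 50 mm long (53 to 103 mm from the ring's centre), its top 41 mm above the ring's underside, 36 mm above the plate.
- arm1 (a point): middle of the top edge of a pan arm, 45 degrees counter-clockwise of the notch, at the ring's -x +y. Same arm as arm0.
- arm2 (a point): middle of the top edge of a pan arm, 135 degrees counter-clockwise of the notch, at the ring's -x -y. Same arm as arm0.
- arm3 (a point): middle of the top edge of a pan arm, 135 degrees clockwise of the notch, at the ring's +x -y. Same arm as arm0.
- notch (a point): on the ring: the notch in its rim, this point 100 mm from the ring's centre along the ring's +y, at the level of the underside. The notch is open at the rim, 16 mm wide and 20 mm deep (85 to 105 mm from the centre); the plate inside it is bare and flat. Seated, this point coincides with pin.
- rim_back (a point): on the ring: the point opposite the notch, 100 mm from the ring's centre along its -y, at the level of the underside
- bottle_a: green glass bottle with green cap, 64 mm diameter, 200 mm tall, standing on the bench; origin at the centre of its foot; leave it
- bottle_b: a second bottle like bottle_a; leave it
- thermometer: probe thermometer lying on the bench, black handle 75 x 22 x 16 mm towards its -x (its middle 75 mm from the origin), thin steel probe out to 92 mm towards its +x; leave it
Not all that is in view belongs to the job. Several things have the shape of the pan_ring; the one meant has the colours described above. What is shaped like the bottle_b but blue is not meant.

How it is judged:
By the outcome, as a careful person would: the job done as asked, in the order asked, and still so for the second after the job is handed in, with the robot touching nothing.
It also fails if it takes over 48 s, if anything falls off the work surface, if the arm or the gripper's body presses on something with over 40 N, if the wrist force passes 120 N, or if a joint passes its speed limit or range.

## Working session

There is one attempt and no reset: what is moved stays moved. The work goes in short steps, Python scripts to look and compute and a tool call to move; the robot and the scene stay as the last step left them, time stands still between calls to the robot, and variables do not carry over. Pictures are saved under pics/ and viewed, about 8 in all and at most 12, crops included, and the job is handed in when it is done.

Besides the shell and the picture viewer there is one more tool, called as name(argument=value, ...) on one line, values as JSON. arm_command: Moves the arm, as the interface text tells. Its arguments: {"type":"object","properties":{"series":{"type":"array"},"squeeze":{"type":"number"}},"required":["series"]}

```bash
mkdir -p pics; cat > h.py <<'E'
import numpy as np, cv2
from station import monitor, camera, robot
def snap(name,fn,crop=None,scale=1):
    c=camera(name); im=c["img"][:,:,::-1].copy()
    if crop: x0,y0,x1,y1=crop; im=im[y0:y1,x0:x1]
    if scale!=1: im=cv2.resize(im,None,fx=scale,fy=scale,interpolation=cv2.INTER_CUBIC)
    cv2.imwrite("pics/"+fn,im); return c
def K(c): return np.array([[c["fx"],0,c["cx"]],[0,c["fy"],c["cy"]],[0,0,1.]])
def toz(c,px,z):
    R=cv2.Rodrigues(np.array(c["rvec"],float))[0]; t=np.array(c["tvec"],float).ravel()
    o=-R.T@t; d=R.T@np.linalg.inv(K(c))@np.array([px[0],px[1],1.])
    return o+d*(z-o[2])/d[2]
def proj(c,P):
    return cv2.projectPoints(np.array(P,float).reshape(-1,1,3),np.array(c["rvec"],float),np.array(c["tvec"],float),K(c),None)[0].reshape(-1,2)
E
python3 - <<'E'
from h import *
c1=snap("top","top1.png",scale=1.5);c2=snap("scene","scene1.png",scale=1.5)
s=monitor.sense();print(s)
E
```

```text
{'time_s': 0.1, 'joint_pos': array([ 1.13370644e+00,  3.77989056e-01,  7.97706641e-02,  1.27442043e+00,
       -4.31846241e-06,  1.46046667e+00]), 'qvel': array([ 0.00095164, -0.00140474,  0.00479042,  0.00037443,  0.00076106,
       -0.00017338]), 'joint_efforts': array([ 1.20730139e-03, -4.64694178e+01,  2.70581585e+01,  1.20058985e-02,
       -1.14674790e-04,  5.53019007e-06]), 'tool_pos': array([0.1843769 , 0.54415199, 0.30305907]), 'orientation': array([-3.13976089e+00, -1.98576983e-04,  2.81483225e+00]), 'contact_force': array([-0.05220053, -1.13072828,  0.13505746]), 'moment': array([-0.00707919,  0.01187815, -0.00069234]), 'width': 0.08556867035826506}
```

View pics/top1.png

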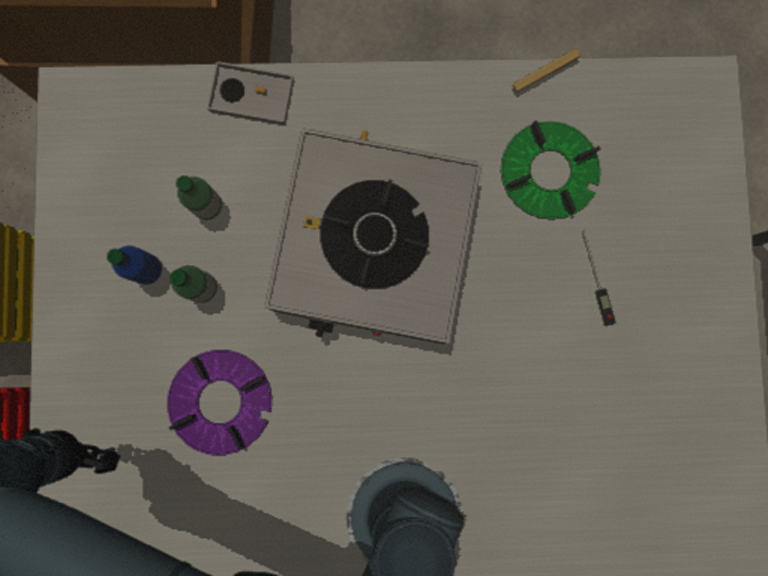

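View pics/scene1.png

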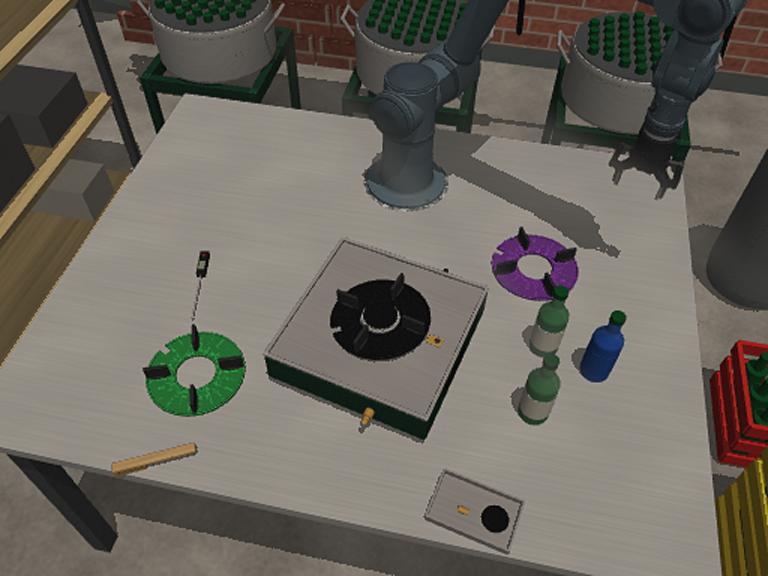

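The top view shows three ring-shaped things:
- black ring at (375,233) on the stove
- purple ring at (220,402) on the bench
- green ring at (550,170) on the bench

The black one is meant. Its notch is at about (418,211) and the brass foot plate at about (312,222). I also see a decoy tray at (250,93). Next is a close crop with measurements.

```bash
python3 - <<'E'
from h import *
c=snap("top","top2.png",crop=(170,75,330,245),scale=4)
# hob plate outer corners (spill rim top z .113), px of 1.5x image
for p in [(303,130),(480,163),(449,343),(268,306)]:
    print("corner",toz(c,np.array(p)/1.5,.113).round(4))
print("footplate",toz(c,np.array((312,222))/1.5,.108).round(4),"burner",toz(c,np.array((375,233))/1.5,.121).round(4),"notch",toz(c,np.array((418,211))/1.5,.115).round(4))
R=cv2.Rodrigues(c["rvec"])[0];print((-R.T@np.ravel(c["tvec"])).round(3),c["fx"])
E
```

```text
corner [0.7642 0.1792 0.113 ]
corner [ 0.6915 -0.1654  0.113 ]
corner [ 0.3424 -0.0924  0.113 ]
corner [0.4211 0.2504 0.113 ]
footplate [0.5824 0.1647 0.108 ] burner [0.5561 0.0435 0.121 ] notch [ 0.5984 -0.0409  0.115 ]
[0.322 0.067 1.526] 493.7627582708602
```

View pics/top2.png

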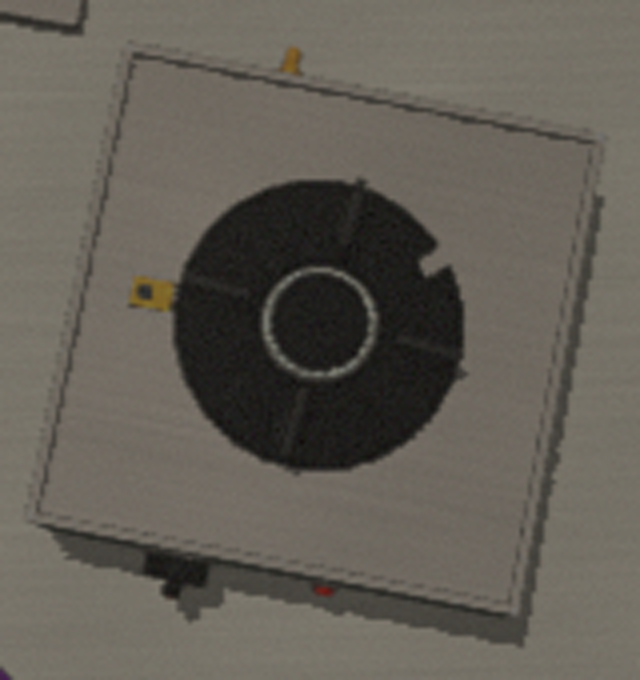

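arm_command(series=[0, 0, -0.06, 0, 0, -0.0418, -0.028, 0, 0, 0, -0.0418, -0.028, 0, 0, 0, -0.0418, -0.028, 0, 0, 0, -0.0418, -0.028, 0, 0, 0, -0.0418, -0.028, 0, 0, 0, -0.0418, -0.028, 0, 0, 0, -0.0418, -0.028, 0, 0, 0], squeeze=40)

```text
time_s: 1.15
tool_pos: [0.3994, 0.2636, 0.3637]
orientation: [-3.142, -0.0, 2.815]
contact_force: [1.4, -1.0, 0.3]
width: -0.0001
```

arm_command(series=[-0.0418, -0.028, 0, 0, 0, -0.0418, -0.028, 0, 0, 0, -0.0418, -0.028, 0, 0, 0, -0.0418, -0.028, 0, 0, 0, -0.0418, -0.028, 0, 0, 0, -0.0418, -0.028, 0, 0, 0, -0.0418, -0.028, 0, 0, 0, 0, 0, 0, 0.15, 0])

```text
time_s: 2.15
tool_pos: [0.6145, -0.0177, 0.3621]
orientation: [-3.141, -0.001, 2.656]
contact_force: [-0.1, 1.1, -0.3]
width: 0.0002
```

arm_command(series=[0, 0, 0.03, 0.15, 0, 0, 0, 0.03, 0.15, 0, 0, 0, 0.03, 0, 0, 0, 0, 0.01, 0, 0, 0, 0, 0, 0, 0, 0, 0, 0, 0, 0, 0, 0, 0, 0, 0, 0, 0, 0, 0, 0])

```text
time_s: 3.15
tool_pos: [0.6134, -0.0146, 0.2648]
orientation: [3.141, 0.001, 2.365]
contact_force: [-0.3, 0.2, 0.3]
width: 0.0
```

arm_command(series=[0, 0, 0.02, 0, 0, 0, 0, 0.02, 0, 0, 0, 0, 0.01, 0, 0, 0, 0, 0.01, 0, 0, 0, 0.004, 0, 0, 0, 0, 0.004, 0, 0, 0, 0, 0.004, 0, 0, 0, 0, 0, 0, 0, 0])

```text
time_s: 4.15
tool_pos: [0.622, -0.0057, 0.2044]
orientation: [3.141, 0.001, 2.365]
contact_force: [-0.2, 1.4, 0.2]
width: 0.0002
```

```bash
python3 - <<'E'
from h import *
c=snap("wrist","w1.png",scale=1.2)
print(proj(c,[[.5548,.043,.13],[.5548+.0216,.043+.0976,.105]]).round()*1.2)
E
```

```text
[[272.4  76.8]
 [501.6 -68.4]]
```

View pics/w1.png

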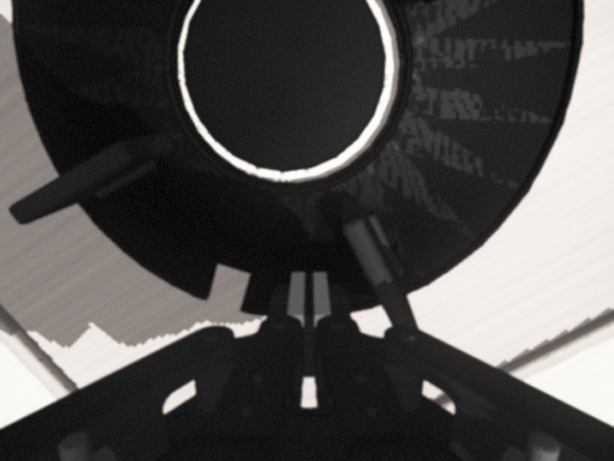

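arm_command(series=[0, 0, 0, -0.14, 0, 0.0003, 0.0072, 0, -0.087, 0, 0.0003, 0.0072, 0, -0.087, 0, 0.0003, 0.0072, 0, -0.087, 0, 0.0003, 0.0072, 0, -0.087, 0, 0.0003, 0.0072, 0, -0.087, 0, 0.0003, 0.0072, 0, -0.087, 0, 0.0003, 0.0072, 0, -0.087, 0])

```text
time_s: 5.2
tool_pos: [0.6383, 0.0401, 0.2046]
orientation: [-3.139, 0.002, 3.116]
contact_force: [0.3, -2.7, 1.9]
width: -0.0001
```

```bash
python3 - <<'E'
from h import *
p=monitor.sense()["tool_pos"][:2]-[.5548,.043];print(np.hypot(*p),np.degrees(np.arctan2(p[1],p[0])))
c=snap("top","top3.png",crop=(170,75,330,245),scale=3)
E
```

```text
0.08359102987375239 -1.9992808951460774
```

View pics/top3.png

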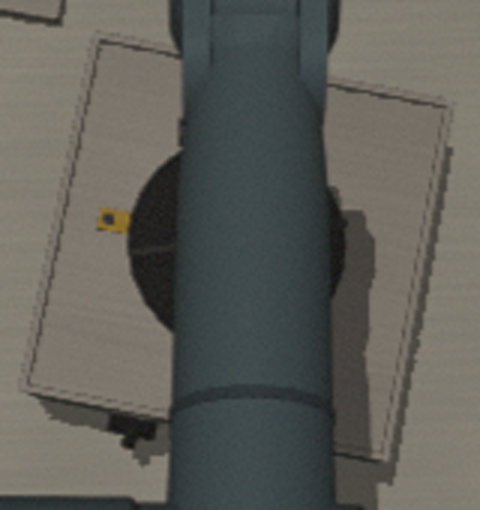

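The top view is mostly hidden by the arm. The ring arm at crop (150,245) has moved counter-clockwise by about 20°, with a push of about 3 N, so I'll carry on.

arm_command(series=[0.0004, 0.0072, 0, -0.087, 0, 0.0004, 0.0072, 0, -0.087, 0, 0.0004, 0.0072, 0, -0.087, 0, 0.0004, 0.0072, 0, -0.087, 0, 0.0004, 0.0072, 0, -0.087, 0, 0.0004, 0.0072, 0, -0.087, 0, 0.0004, 0.0072, 0, -0.087, 0, 0.0004, 0.0072, 0, -0.087, 0])

```text
time_s: 6.25
tool_pos: [0.6204, 0.094, 0.2048]
orientation: [-3.139, 0.002, -2.472]
contact_force: [3.6, -1.5, 2.5]
width: 0.0003
```

arm_command(series=[0.0004, 0.0072, 0, -0.087, 0, 0.0004, 0.0072, 0, -0.087, 0, 0.0004, 0.0072, 0, -0.087, 0, 0.0004, 0.0072, 0, -0.087, 0, 0.0004, 0.0072, 0, -0.087, 0, 0.0004, 0.0072, 0, -0.087, 0, 0.0004, 0.0072, 0, -0.087, 0, 0.0004, 0.0072, 0, -0.087, 0])

```text
time_s: 7.25
tool_pos: [0.5717, 0.124, 0.2046]
orientation: [-3.139, 0.002, -1.776]
contact_force: [2.2, 1.1, 0.3]
width: -0.0004
```

```bash
python3 - <<'E'
from h import *
s=monitor.sense();p=s["tool_pos"][:2]-[.5548,.043];print(np.hypot(*p),np.degrees(np.arctan2(p[1],p[0])),s["joint_pos"],s["contact_force"])
c=snap("scene","s2.png",crop=(170,140,340,300),scale=4)
E
```

```text
0.0827388332263822 78.19476045137779 [ 1.04768207e-01  4.40004740e-01 -8.51695106e-02  1.04268283e+00
  9.22446162e-04 -1.26113994e+00] [2.19835235 1.05066522 0.31572208]
```

View pics/s2.png

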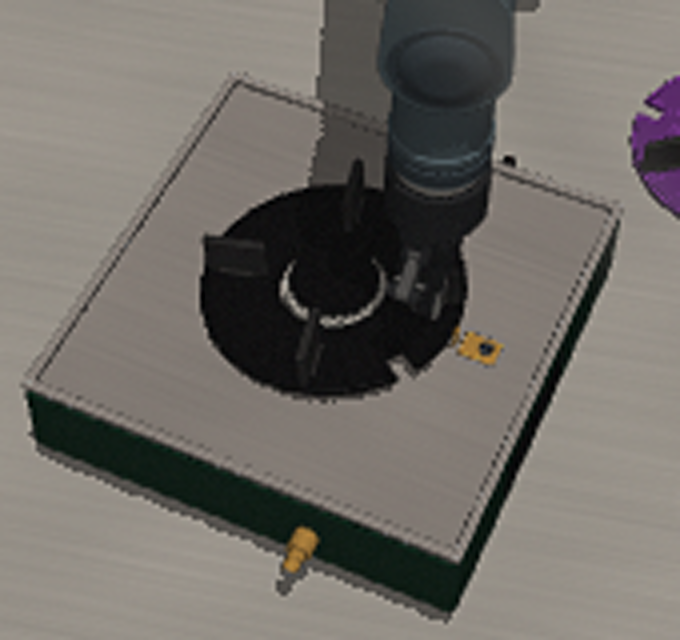

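The notch is at crop (400,365) and the foot plate at (480,348), so about 33° is left, as expected. I'll slow down for the approach.

arm_command(series=[0.0004, 0.0072, 0, -0.087, 0, 0.0004, 0.0072, 0, -0.087, 0, 0.0004, 0.0072, 0, -0.087, 0, 0.0004, 0.0072, 0, -0.087, 0, 0.0002, 0.0029, 0, -0.035, 0, 0.0001, 0.0029, 0, -0.035, 0, 0.0001, 0.0022, 0, -0.026, 0, 0, 0, 0, 0, 0])

```text
time_s: 8.3
tool_pos: [0.5341, 0.1224, 0.2039]
orientation: [3.141, 0.0, -1.334]
contact_force: [0.3, 0.7, 0.1]
width: -0.0002
```

arm_command(series=[0, 0.0015, 0, -0.017, 0, 0, 0.0015, 0, -0.017, 0, 0, 0.0015, 0, -0.017, 0, 0, 0, 0, 0, 0, 0, 0, 0, 0, 0, 0, 0, 0, 0, 0, 0, 0, 0, 0, 0, 0, 0, 0, 0, 0])

```text
time_s: 9.3
tool_pos: [0.53, 0.1213, 0.2039]
orientation: [-3.142, 0.0, -1.282]
contact_force: [-0.3, 0.1, 1.0]
width: -0.0003
```

```bash
python3 - <<'E'
from h import *
s=monitor.sense();p=s["tool_pos"][:2]-[.5548,.043];print(np.hypot(*p),np.degrees(np.arctan2(p[1],p[0])),s["contact_force"])
c=snap("scene","s3.png",crop=(170,140,340,300),scale=4)
E
```

```text
0.08216576995353593 107.6038478242504 [-0.32915459  0.0976242   1.02554038]
```

View pics/s3.png

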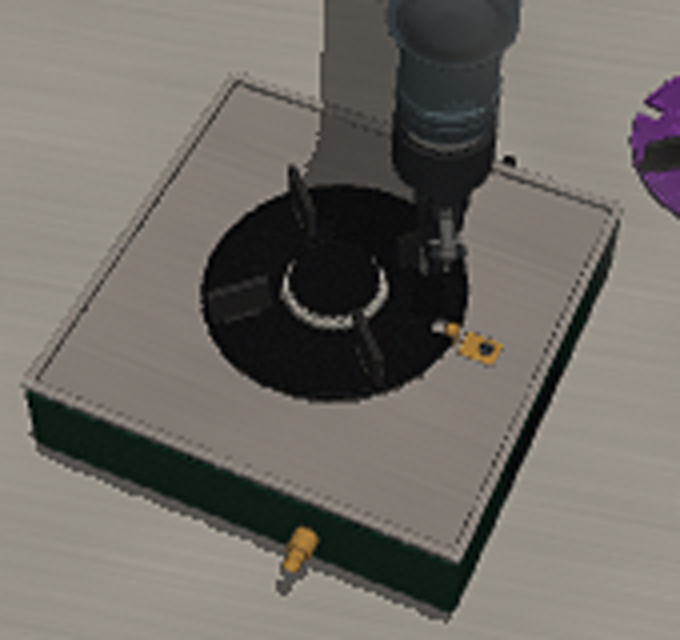

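The pin now shows in the notch at crop (450,330). I'll press gently on to feel the stop.

arm_command(series=[0, 0.0015, 0, -0.017, 0, 0, 0.0015, 0, -0.017, 0, 0, 0, 0, 0, 0, 0, 0, 0, 0, 0, 0, 0, 0, 0, 0, 0, 0, 0, 0, 0, 0, 0, 0, 0, 0, 0, 0, 0, 0, 0])

```text
time_s: 10.35
tool_pos: [0.5273, 0.1204, 0.204]
orientation: [-3.141, -0.0, -1.248]
contact_force: [4.3, -0.1, -1.0]
width: 0.0
```

arm_command(series=[0, 0.001, 0, -0.012, 0, 0, 0.001, 0, -0.012, 0, 0, 0, 0, 0, 0, 0, 0, 0, 0, 0, 0, 0, 0, 0, 0, 0, 0, 0, 0, 0, 0, 0, 0, 0, 0, 0, 0, 0, 0, 0])

```text
time_s: 11.35
tool_pos: [0.526, 0.12, 0.2043]
orientation: [-3.139, -0.0, -1.224]
contact_force: [6.5, 0.8, -0.7]
width: 0.0003
```

```bash
python3 - <<'E'
from h import *
s=monitor.sense();p=s["tool_pos"][:2]-[.5548,.043];print(np.hypot(*p),np.degrees(np.arctan2(p[1],p[0])),s["contact_force"])
c=snap("scene","s4.png",crop=(215,185,305,255),scale=8)
E
```

```text
0.08222167316079584 110.51927000973109 [ 6.48476774  0.80458313 -0.73266209]
```

View pics/s4.png

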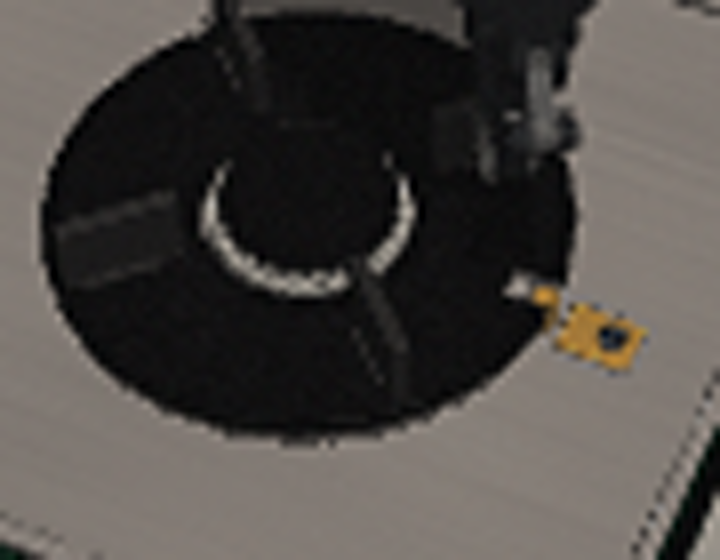

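Force rises to 6.5 N with little motion and the pin sits in the notch mouth, so the ring is against the stop. I'll back off and swing to just inside the notch, at pin bearing 77.5° and r ≈ 72 mm.

arm_command(series=[0.0004, -0.0079, 0, 0.096, 0, 0.0004, -0.0079, 0, 0.096, 0, 0.0004, -0.0079, 0, 0.096, 0, 0.0004, -0.0079, 0, 0.096, 0, 0.0004, -0.0079, 0, 0.096, 0, 0.0004, -0.0079, 0, 0.096, 0, 0.01, 0, 0, 0, 0, 0, 0, 0, 0, 0])

```text
time_s: 12.4
tool_pos: [0.5681, 0.1118, 0.2033]
orientation: [3.139, -0.001, -1.8]
contact_force: [-0.1, 0.7, 0.0]
width: -0.0
```

```bash
python3 - <<'E'
from h import *
s=monitor.sense();p=s["tool_pos"][:2]-[.5548,.043];print(s["tool_pos"],np.hypot(*p),np.degrees(np.arctan2(p[1],p[0])),s["contact_force"],s["orientation"])
c=snap("wrist","w2.png",scale=1.2)
print(proj(c,[[.5548+.0216,.043+.0976,.121]]).round()*1.2)
E
```

```text
[0.56811063 0.11184522 0.20333706] 0.07012016206892335 79.0573661395698 [-0.07962616  0.69853136  0.01950062] [ 3.13878647e+00 -9.97088263e-04 -1.79993609e+00]
[[303.6 344.4]]
```

View pics/w2.png

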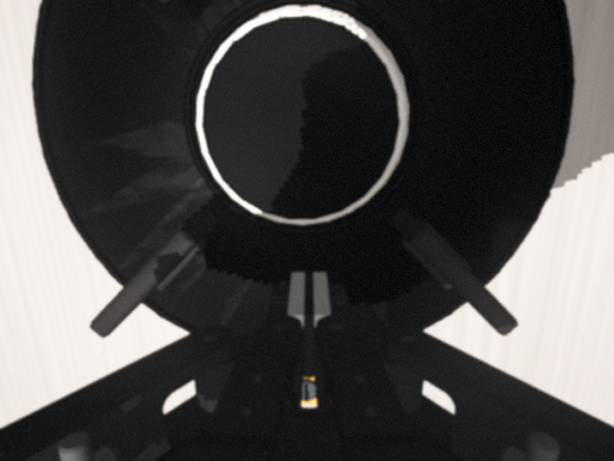

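The two pan arms at (155,285) and (460,285) lie symmetrically about the fingers, so the notch is on the pin's bearing. Now I'll press.

arm_command(series=[0, 0, 0.005, 0, 0, 0, 0, 0.003, 0, 0, 0, 0, 0.0015, 0, 0, 0, 0, 0.0015, 0, 0, 0, 0, 0.001, 0, 0, 0, 0, 0.001, 0, 0, 0, 0, 0, 0, 0, 0, 0, 0, 0, 0])

```text
time_s: 13.45
tool_pos: [0.5697, 0.1127, 0.1911]
orientation: [-3.141, 0.0, -1.8]
contact_force: [-0.2, 0.5, 1.1]
width: 0.0001
```

arm_command(series=[0, 0, 0.001, 0, 0, 0, 0, 0.001, 0, 0, 0, 0, 0.001, 0, 0, 0, 0, 0.001, 0, 0, 0, 0, 0, 0, 0, 0, 0, 0, 0, 0, 0, 0, 0, 0, 0, 0, 0, 0, 0, 0])

```text
time_s: 14.45
tool_pos: [0.5697, 0.1126, 0.1869]
orientation: [-3.142, 0.0, -1.8]
contact_force: [-0.3, -0.7, 0.4]
width: -0.0002
```

arm_command(series=[0, 0, 0.001, 0, 0, 0, 0, 0.001, 0, 0, 0, 0, 0.001, 0, 0, 0, 0, 0.001, 0, 0, 0, 0, 0, 0, 0, 0, 0, 0, 0, 0, 0, 0, 0, 0, 0, 0, 0, 0, 0, 0])

```text
time_s: 15.45
tool_pos: [0.5697, 0.1127, 0.1829]
orientation: [-3.142, 0.0, -1.8]
contact_force: [0.8, -0.6, -0.1]
width: -0.0002
```

arm_command(series=[0, 0, 0.001, 0, 0, 0, 0, 0.001, 0, 0, 0, 0, 0.001, 0, 0, 0, 0, 0, 0, 0, 0, 0, 0, 0, 0, 0, 0, 0, 0, 0, 0, 0, 0, 0, 0, 0, 0, 0, 0, 0])

```text
time_s: 16.45
tool_pos: [0.5698, 0.1127, 0.1826]
orientation: [-3.139, 0.001, -1.8]
contact_force: [-4.5, -0.9, 16.3]
width: -0.0
```

```bash
python3 - <<'E'
from h import *
s=monitor.sense();print(s["tool_pos"],s["contact_force"],s["moment"])
c=snap("scene","s5.png",crop=(215,185,305,255),scale=8)
E
```

```text
[0.56983523 0.11270149 0.1826292 ] [-4.54681473 -0.9374229  16.30218639] [-0.17068406  1.19954378  0.00272336]
```

View pics/s5.png

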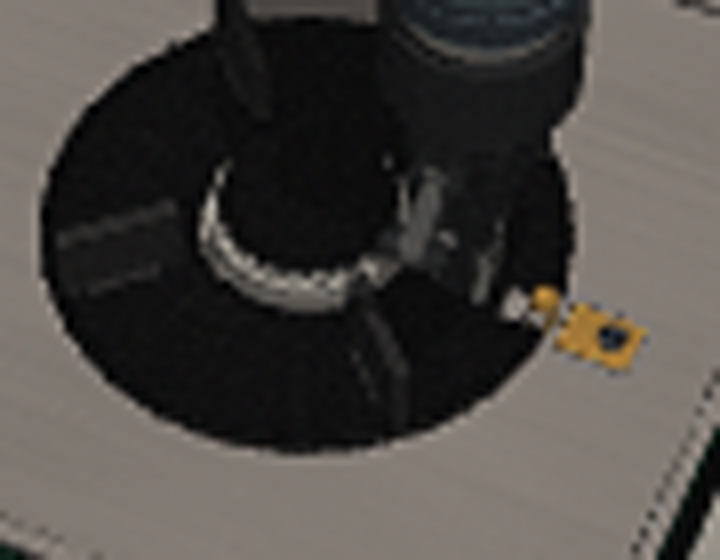

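Contact now comes at tip height ≈ 0.1097, which is the seated plate top of 0.110, and the ring looks lower. I'll press a little more to be sure, then lift away.

arm_command(series=[0, 0, 0.001, 0, 0, 0, 0, 0.001, 0, 0, 0, 0, 0, 0, 0, 0, 0, 0, 0, 0, 0, 0, 0, 0, 0, 0, 0, 0, 0, 0, 0, 0, 0, 0, 0, 0, 0, 0, 0, 0])

```text
time_s: 17.5
tool_pos: [0.5702, 0.1127, 0.1826]
orientation: [-3.138, 0.001, -1.8]
contact_force: [-8.7, -1.2, 26.7]
width: 0.0
```

arm_command(series=[0, 0, -0.01, 0, 0, 0, 0, -0.03, 0, 0, 0, 0, -0.05, 0, 0, 0, 0, -0.05, 0, 0, 0.03, 0.05, 0, 0, 0, 0.03, 0.05, 0, 0, 0, 0.03, 0.05, 0, 0, 0, 0.03, 0.05, 0, 0, 0])

```text
time_s: 18.5
tool_pos: [0.3459, 0.0409, 0.3177]
orientation: [-3.141, -0.0, -1.8]
contact_force: [-0.1, -0.4, 2.0]
width: -0.0004
```

arm_command(series=[0.03, 0.05, 0, 0, 0, 0.05, 0.02, 0, 0, 0, 0.05, 0.02, 0, 0, 0, 0.05, 0.02, 0, 0, 0, 0.05, 0.02, 0, 0, 0, 0, 0, 0, 0, 0, 0, 0, 0, 0, 0, 0, 0, 0, 0, 0])

```text
time_s: 19.5
tool_pos: [0.1734, -0.1474, 0.3178]
orientation: [3.141, 0.001, -1.796]
contact_force: [-0.3, 1.0, -0.7]
width: -0.0
```

```bash
python3 - <<'E'
from h import *
a=snap("scene","s6.png"); b=snap("top","t6.png")
def ring(c,psi,h):
    # h: underside height at pin side (r=100), flat opposite -> tilt
    g=lambda r,t,z:[.5548+r*np.cos(t),.043+r*np.sin(t),.105+z+h*(1+r/.1*np.cos(t-psi))/2]
    return [g(.105,t,.005) for t in np.linspace(0,2*np.pi,120)],[g(.078,psi+np.radians(k),.041) for k in(45,135,225,315)],[g(.1,psi,.0)]
psi=np.radians(77.5); out=[]
for c,crop in((a,(215,180,305,260)),(b,(190,90,310,197))):
    s=8 if c is a else 6; x0,y0,x1,y1=crop
    im=cv2.resize(c["img"][y0:y1,x0:x1,::-1],None,fx=s,fy=s,interpolation=cv2.INTER_CUBIC)[:640,:720]
    for h,col in((0,(0,255,0)),(.011,(0,0,255))):
        rim,arms,n=ring(None,psi,h)
        for P,q in((rim,1),(arms,4)):
            for p in proj(c,P): cv2.circle(im,tuple(int(v) for v in (p-[x0,y0])*s),q,col,-1 if q==1 else 1)
    out.append(cv2.resize(im,(400,400*im.shape[0]//im.shape[1])))
H=max(o.shape[0] for o in out)
out=[cv2.copyMakeBorder(o,0,H-o.shape[0],0,0,cv2.BORDER_CONSTANT) for o in out]
cv2.imwrite("pics/chk.png",np.hstack(out)); s=monitor.sense();print(s["tool_pos"],s["contact_force"])
E
```

```text
[ 0.17351384 -0.1473117   0.31779337] [-0.30133406 -0.06629487  0.04392446]
```

View pics/chk.png

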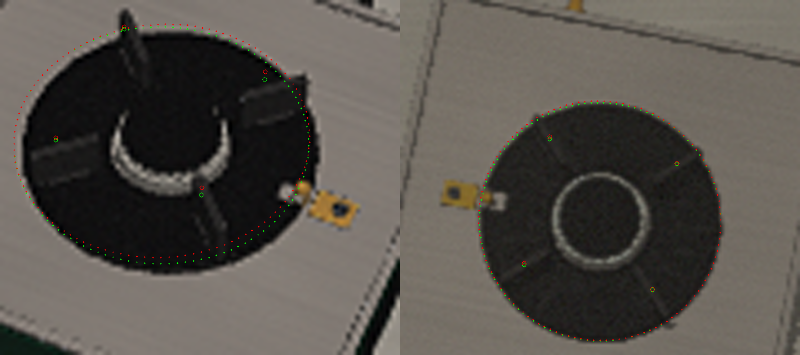

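The ring outline matches the one under the press (s5) at its left, right and bottom edges, and in the top view the notch is around the pin. I'll make one numeric check of the tilt before handing in.

```bash
python3 - <<'E'
from h import *
from scipy.optimize import least_squares
c=camera("scene"); im=cv2.imread("pics/s6.png"); g=im.max(2)
m=((g<52)*255).astype(np.uint8); m[:170]=0;m[262:]=0;m[:,:212]=0;m[:,300:]=0
m=cv2.morphologyEx(m,cv2.MORPH_OPEN,np.ones((3,3)))
ct=max(cv2.findContours(m,cv2.RETR_EXTERNAL,cv2.CHAIN_APPROX_NONE)[0],key=cv2.contourArea).reshape(-1,2).astype(float)
psi=np.radians(77.5)
t=np.linspace(0,2*np.pi,720)
def rim(h):
    P=np.c_[.5548+.105*np.cos(t),.043+.105*np.sin(t),.110+h*(1+1.05*np.cos(t-psi))/2];return proj(c,P)
for h in(0,.005,.011):
    r=rim(h)
    f=lambda s:np.min(np.hypot(*(ct[:,None]-r[None]-s).transpose(2,0,1)),1)
    o=least_squares(f,[0,1],loss="soft_l1",f_scale=.5); print(h,o.x.round(2),"cost",round(o.cost,2),"n",len(ct))
w=np.array([[.7642,.1792,.113],[.6915,-.1654,.113],[.3424,-.0924,.113],[.4211,.2504,.113]])
print((np.array([(427,418),(267,355),(345,240),(487,288)])/1.5-proj(c,w)).round(1))
d=cv2.absdiff(im,cv2.resize(cv2.imread("pics/scene1.png"),(512,384),interpolation=cv2.INTER_AREA)).max(2)
for n,(x0,y0,x1,y1) in dict(bottles=(340,185,420,290),therm=(120,160,145,220)).items(): print(n,(d[y0:y1,x0:x1]>40).mean().round(3))
E
```

```text
0 [1.45 1.02] cost 47.97 n 188
0.005 [1.38 1.49] cost 49.54 n 188
0.011 [1.28 1.98] cost 56.49 n 188
[[2.1 1.7]
 [3.3 2.2]
 [3.7 3.4]
 [3.1 2. ]]
bottles 0.0
therm 0.0
```

```bash
python3 -c "
from h import *
robot.sign_off()"
```

```text
the job is handed in; nothing more can be done
```

I turned the black ring about 140° counter-clockwise by pushing arm1 with the closed fingertips until it stopped at the pin. I then pressed the plate just inside the notch, backed the arm well clear and handed the job in at about 20 s.

**Pressed flat:** I held about 27 N on the plate with the fingertips at about 0.1096 m. That matches the 0.110 m expected when it lies flat; about 0.119 m was expected with the rim still on the catch balls. I never saw the snap force itself, because force is only reported at the end of each call, and it was about 1 N or less at the height where the snap must have happened.

**Still flat after letting go:** The ring's left, right and bottom edges in the scene view were unchanged from when it was pressed. In the top view the notch sits around the pin.

**Tilt check:** The outline fits a flat ring best, but only narrowly: fit cost 48.0 flat, 49.5 with 5 mm of tilt and 56.5 with 11 mm. The scene camera's calibration also disagreed with the top camera's by 1 to 4 pixels, so I trust the press height more than this fit.

**Other objects:** The bottles and thermometer showed no change between the first and last scene pictures.

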